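# Clear and open the sprung board holder

## Task

A square bottle has toppled out of the bottle tray and lies across the rods of the circuit-board holder, in the way of its sprung jaw. Stand it back upright in its open place in the row in the tray and let go; then pull the jaw out until its pointer lines up with the width clip on the scale, and finish while still holding it there, so that the next board can be dropped in. Leave the width clip as it is set, and do not knock over or shift the other bottles and things.

Things in the scene. Friction and masses are not known exactly. Their poses are not given: they have to be found in the camera images.
- fallen_bottle: Square white plastic bottle, black round cap, about 0.16 kg. Origin: centre of its underside; z runs from underside to cap. Body 42 x 42 mm with flat sides, 100 mm tall; cap 28 mm wide, 108 to 124 mm up. Starts lying on a flat side across the holder's two rods (rod tops 35 mm over the bench), cap towards the robot, underside towards the tray
- tray: Shallow dark steel bottle tray fixed on the bench behind the holder, 66 mm wide (its x), 330 mm long (its y, along which the row runs); lips 10 mm high and 3 mm thick, floor 3 mm above the bench. Origin: on the bench under the middle of the open place; the tray reaches from y = -199 to +131 mm
- tray_gap (a point): Point on the tray's floor in the middle of the open place: where the underside of the fallen bottle belongs. The nearest neighbours' centres stand about 85 mm to either side along the tray's y
- bottle_a: Standing neighbour in the tray: square bottle just like the fallen one. Origin at the centre of its underside. Neighbours change places from run to run
- bottle_b: Standing neighbour in the tray: another such square bottle, origin at the centre of its underside
- spray_can: Standing neighbour in the tray: round aerosol can, 47 mm diameter, 140 mm tall, origin at the centre of its underside
- holder: Sprung circuit-board holder fixed on the bench, 393 mm long in y: two grey feet (112 mm in x, 24 in y, 44 high) and two 10 mm steel rods along y at x = +-30 mm, axes 30 mm high. Origin: on the bench at mid-length. Fixed jaw at its +y end (crossbeam 100 mm long in x, 95 mm high, at y = +158 mm); scale rule along its -x side, nearer the robot
- jaw: Sprung jaw sliding on both rods: aluminium carriage (92 mm in x, top plate 46 mm high) with a 95 mm high crossbeam and a pull tab. Axes as the holder's; origin on the bench under the tab. Pulled, it slides to the holder's -y, 135 mm at most; a spring draws it shut (+y) with 4 N plus 0.8 N for each 10 mm pulled (about 10 to 13 N at the clip). Starts shut
- jaw_tab (a point): Gripping point of the pull tab, an upright plate 36 mm (holder's x) by 14 mm (holder's y, the pull direction), rising from 46 to 96 mm over the bench; this point is in its middle, 82 mm high. On its +y side the jaw's crossbeam is 43 mm away; on its -y side, once the bottle is gone, only the rods
- jaw_pointer (a point): Tip of the jaw's steel pointer, a 3 mm wide tongue which passes along the inner edge of the scale rule, 44 mm over the bench; moves with the jaw
- clip_mark (a point): The mark: middle of the black width clip (16 mm along the rule, 30 mm across, raised bare-metal centre line, top 43 mm high) clamped on the scale rule, taken at the pointer's track and height. Pointer and clip are in line when this point and the pointer tip have the same y in the holder's frame. It sits 70 to 115 mm from the shut pointer, towards the holder's -y
- solder_spool: Bystander: spool of solder, 54 mm diameter, 40 mm high, origin at the centre of its underside
- screwdriver: Bystander: screwdriver 170 mm long lying on the bench beside the holder's +y end
- flux_jar: Bystander: jar 44 mm diameter, 45 mm high, origin at the centre of its underside
- red_board: Bystander: red circuit board 100 x 140 mm lying flat, up to 13 mm high

How it is judged:
On the way, in this order (a step that is already met when the one before it is completed fails the run):
1. the fallen bottle stands upright in the open place of the tray (angle between fallen_bottle's own z axis and vertical below 0.08 rad and x of fallen_bottle in the frame of tray_gap between -0.016 and 0.016 m and y of fallen_bottle in the frame of tray_gap between -0.03 and 0.03 m and z of fallen_bottle in the frame of tray_gap below 0.004 m and linear speed of fallen_bottle below 0.03 m/s and contact force between the fingers and fallen_bottle below 0.1 N), for 0.3 s.
2. the jaw is pulled out to the clip by the fingers (y of jaw_pointer in the frame of clip_mark between -0.005 and 0.005 m and linear speed of jaw below 0.02 m/s and contact force between the fingers and jaw above 4 N), for 0.3 s.
At the end, for the whole second after the job is handed in: Fingers still hold the jaw (over 4 N) at rest, pointer within 5 mm of the clip's line, nothing loose against the jaw; the bottle stands at rest on the tray floor within 0.08 rad, 16 mm across and 30 mm along the row of the open place's middle; neighbours upright (all of step 2 and contact force between jaw and fallen_bottle below 0.1 N and contact force between jaw and screwdriver below 0.1 N and contact force between jaw and solder_spool below 0.1 N and contact force between jaw and flux_jar below 0.1 N and contact force between jaw and red_board below 0.1 N and angle between each of fallen_bottle, bottle_a, bottle_b, spray_can's own z axis and vertical below 0.08 rad and x of fallen_bottle in the frame of tray_gap between -0.016 and 0.016 m and y of fallen_bottle in the frame of tray_gap between -0.03 and 0.03 m and z of fallen_bottle in the frame of tray_gap below 0.004 m and linear speed of fallen_bottle below 0.03 m/s); the arm keeps its last pose, push and grip.
It fails at once if the width clip is shifted (more than 4 mm along the scale) (distance of clip_mark from where it was at the start of the episode above 0.004 m).
It fails at once if a neighbour in the tray is knocked over or shifted more than 25 mm (angle between any of bottle_a, bottle_b, spray_can's own z axis and vertical above 0.35 rad or distance of any of bottle_a, bottle_b, spray_can from where it was at the start of the episode above 0.025 m).
It fails at once if a bystander is shifted more than 30 mm (distance of any of solder_spool, screwdriver, flux_jar, red_board from where it was at the start of the episode above 0.03 m).
It also fails if it takes over 61 s, if anything falls off the work surface, if the arm or the gripper's body presses on something with over 40 N, if the wrist force passes 120 N, or if a joint passes its speed limit or range.

## Robot

A 6-joint arm with a two-finger parallel gripper is mounted at the origin on the work surface. World frame = base frame: x ahead of the robot, y to its left, z up, the work surface at z = 0. Lengths are in m, angles in rad, forces in N, time in s.
With the tool pointing down it reaches from about 0.375 to 0.9 m from the base axis. Payload 3.1 kg.
Tool frame: the origin (TCP) lies between the finger pads; the fingertips stand 8 mm ahead of it and the grasp point (between the pads) lies 11 mm behind it; z points along the fingers, y is the line along which they close (so a half turn about z gives the same grasp; the last joint's range is limited). The gripper opens to 87 mm and grips with 3 to 60 N. Pads are 19 mm wide; open, the fingers measure 117 mm over their backs; the gripper's body (75 mm by 190 mm) begins 51 mm behind the grasp point.
Start: joints at [1.042, 0.527, 1.433, -0, 1.181, -0.178], TCP at [0.214, 0.587, 0.231] pointing down, gripper open.
Joint ranges: [-3.08, 3.08], [-0.75, 2.2], [0.22, 2.44], [-1.43, 4.57], [0, 2.65], [-2.85, 2.85]. Speed limits (rad/s): [2.79, 2.79, 3.14, 3.14, 3.14, 3.14].

## Interface

Orientations are given as a unit quaternion [x, y, z, w].
In Python, from rig import robot gives the robot as it stands.
- The arm moves only by the tool move_arm, never from a script. Its argument "motion" is text: rows parted by semicolons, each of 5 numbers parted by spaces: the opening, from -1 (shut) to 1 (fully open), then the shift along the tool's x, y, z normalised to -1 to 1, where 1 is 0.2 m, then the turn about the tool's z normalised to -1 to 1, where 1 is pi rad. A call has 1 to 12 rows; each row is the pose to reach, as a shift and turn from the pose commanded when the call began, along the tool's axes at that moment, turning the shorter way round; what a row does not reach only later rows make up. A row lasts 1/12 s, in which the tool goes at most 41.7 mm and 7.16 degrees, less where a joint would pass 70% of its speed; a pose out of reach is approached as far as the arm can. A call with a number of a shift or a turn outside -1 to 1 is refused whole. A call with a gripper value outside its range is refused whole. The fingers move at their own pace and stop on an object; "newtons" is the grip in N (left out, the last holds). Time passes only in rows, so rows that repeat a pose let the fingers close. It gives the time, the measured TCP pose, the force, the opening and the grip force at its end, in the units of the state.
- robot.get_obs(): the state, without advancing time (a new reading comes with each control period).
- robot.camera(name): name is "scene" or "side" or "wrist"; returns (picture, depth): 420x560x3 uint8, red, green, blue; 420x560 float32, m along the optical axis (not along the pixel's ray), 0 where there is no reading.
- robot.camera_model(name): a dict with "mtx" (3x3 intrinsics, pixels), "position" and "attitude" of the camera in the world. Camera axes: x right, y down, z forward; pixel columns grow to the right and rows downward; lengths in m; the calibration is good to about 2 mm. A picture is of the moment at which its call begins: read the wrist's pose just before it. camera_model takes no time and is no camera call; for the wrist camera it gives the pose at the moment of the call.
- robot.hand_in(): hands the job in; it is judged then, once.
The state is a dict: "time": time; "q": joint angles; "joint_velocities": joint speeds; "joint_torque": joint torques, N m; "position": TCP position; "tool_rot": TCP orientation; "ft_force": force on the tool from outside, world axes, zero at the start; "moment": the same for the moment, N m; "grip_width": finger opening in m; "grip_force": force on a finger pad.
Only numpy, scipy, OpenCV 4.12 (cv2) and the standard library are available. Lean on these libraries where they do the work, as an engineer would, in place of code of your own. Each camera call takes 0.05 s, during which the arm holds its last target. There are 200 camera calls.

## Working session

There is one attempt and no reset: what is moved stays moved. The work goes in short steps, Python scripts to look and compute and a tool call to move; the robot and the scene stay as the last step left them, time stands still between calls to the robot, and variables do not carry over. Pictures are saved under pics/ and viewed, at most 10 in all, crops included, and the job is handed in when it is done.

Besides the shell and the picture viewer there is one more tool, called after ">>>" by a JSON object that holds its "op" and its "data", one argument or row to a line. move_arm: Moves the arm, as the interface text tells. Its arguments: {"type":"object","properties":{"motion":{"type":"string"},"newtons":{"type":"number"}},"required":["motion"]}

```bash
mkdir -p pics; ls; cat > h.py <<'E'
import numpy as np, cv2
from rig import robot
from scipy.spatial.transform import Rotation as R
def rot(a):
    a=np.asarray(a,float)
    return a if a.shape==(3,3) else R.from_quat(a).as_matrix()
def cam(n):
    m=robot.camera_model(n); im,d=robot.camera(n)
    K=np.array(m['mtx']);v,u=np.mgrid[:d.shape[0],:d.shape[1]]
    P=np.stack([(u-K[0,2])/K[0,0]*d,(v-K[1,2])/K[1,1]*d,d],-1)@rot(m['attitude']).T+np.array(m['position'])
    P[d==0]=np.nan
    return im,P,m
E
python3 - <<'E'
from h import *
print(robot.get_obs())
for n in('scene','side'):
    im,P,m=cam(n); print(n,m); np.savez('pics/%s.npz'%n,im=im,P=P)
    cv2.imwrite('pics/%s.png'%n,im[...,::-1])
E
```

```text
pics
{'time': 0.0, 'q': array([ 1.04251975e+00,  5.28439042e-01,  1.43389467e+00, -6.92932058e-06,
        1.18139627e+00, -1.78508853e-01]), 'joint_velocities': array([-0.00054169,  0.00159887,  0.00029399,  0.00236975,  0.00055628,
       -0.0005067 ]), 'joint_torque': array([ 7.00230958e-04, -4.40058947e+01, -1.76587629e+01,  6.34296192e-02,
        5.84631076e-02, -1.51138088e-04]), 'position': array([0.21378957, 0.58654063, 0.22959071]), 'tool_rot': array([ 1.73992376e-01,  9.84746420e-01, -1.00373006e-03, -3.66839090e-04]), 'ft_force': array([0.07535151, 0.35003358, 0.48300314]), 'moment': array([ 0.04281808,  0.03206993, -0.06253818]), 'grip_force': 0.0, 'grip_width': 0.0872632790383902}
scene {'mtx': array([[429.88914726,   0.        , 276.45226291],
       [  0.        , 429.88914726, 204.15644065],
       [  0.        ,   0.        ,   1.        ]]), 'position': array([ 1.4045439 , -0.16788599,  0.73987637]), 'attitude': array([ 0.69371757,  0.56004757, -0.28439111, -0.35245475])}
side {'mtx': array([[520.3258958 ,   0.        , 283.54915675],
       [  0.        , 520.3258958 , 207.30115723],
       [  0.        ,   0.        ,   1.        ]]), 'position': array([ 0.07084061, -0.79591978,  1.01139366]), 'attitude': array([ 0.89178094, -0.24588032,  0.0970731 , -0.36721443])}
```

View pics/scene.png

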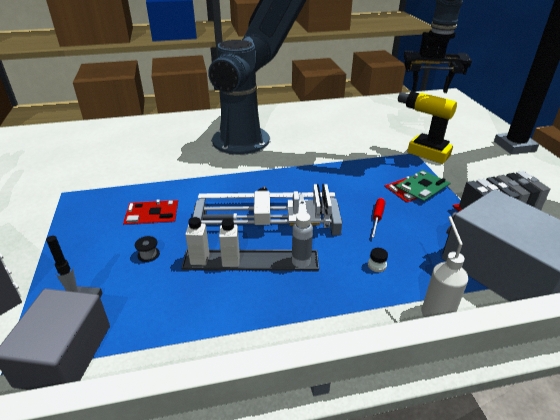

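View pics/side.png

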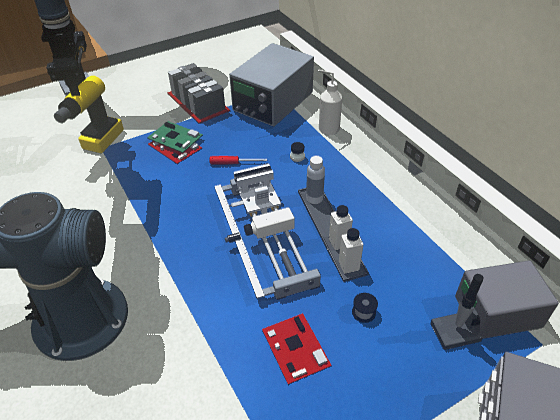

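The side view shows the bottle lying across the rods at about (272,222), its cap at (250,229), and the clip at (235,238). The open place is between the can (316,180) and the bottle (340,222). Next I'll get rough positions and the mapping for the move.

```bash
python3 - <<'E'
from h import *
z=np.load('pics/side.npz');P=z['P'];im=z['im']
for n,(u,v) in dict(bottle=(275,220),capL=(252,228),clip=(236,238),footNear=(298,284),can=(316,162),b1=(342,210),b2=(354,234),traynear=(362,274),jawbeam=(252,178),tab=(262,195)).items():
    print(n,np.nanmedian(P[v-1:v+2,u-1:u+2].reshape(-1,3),0).round(3),im[v,u])
cv2.imwrite('pics/side_c.png',cv2.resize(im[150:310,190:390,::-1],None,fx=4,fy=3.75,interpolation=cv2.INTER_CUBIC))
print(rot(robot.get_obs()['tool_rot']).round(2)); m=robot.camera_model('wrist'); print(m, rot(m['attitude']).round(2))
E
```

```text
bottle [ 0.494 -0.026  0.078] [240 241 242]
capL [ 0.438 -0.011  0.067] [206 208 204]
clip [0.399 0.004 0.038] [23 32 48]
footNear [ 0.457 -0.195  0.037] [67 69 84]
can [0.658 0.045 0.141] [243 244 245]
b1 [ 0.625 -0.121  0.127] [41 46 59]
b2 [ 0.605 -0.197  0.126] [38 45 57]
traynear [ 0.617 -0.231  0.006] [60 66 77]
jawbeam [0.514 0.126 0.09 ] [ 90  94 104]
tab [0.511 0.069 0.077] [76 80 91]
[[-0.94  0.34 -0.  ]
 [ 0.34  0.94 -0.  ]
 [ 0.   -0.   -1.  ]]
{'mtx': array([[361.29853146,   0.        , 279.33429831],
       [  0.        , 361.29853146, 210.20893329],
       [  0.        ,   0.        ,   1.        ]]), 'position': array([0.13963403, 0.613045  , 0.38306266]), 'attitude': array([0.81033842, 0.5676345 , 0.08271114, 0.11958921])} [[ 0.34  0.9   0.27]
 [ 0.94 -0.33 -0.1 ]
 [-0.    0.29 -0.96]]
```

View pics/side_c.png

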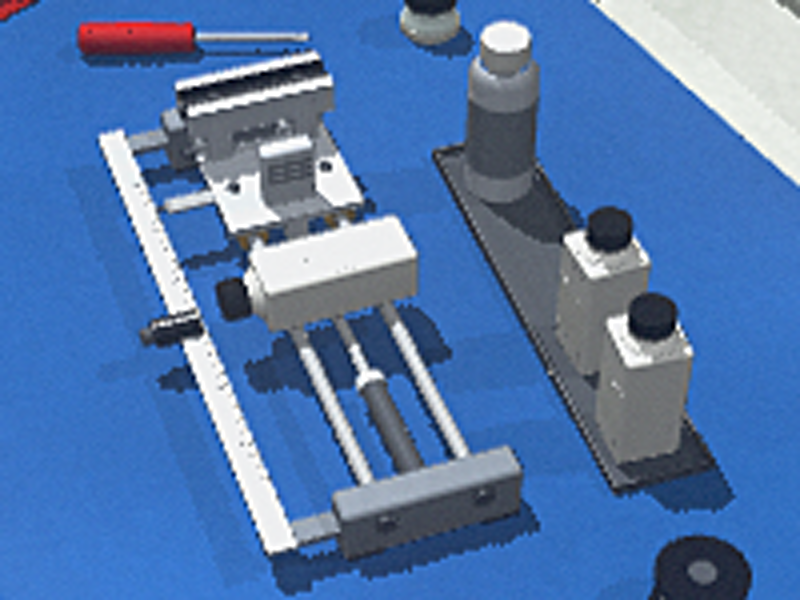

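The crop is clear. The bottle's cap sits just inside the rule, between the pointer (crop 180,203) and the clip (175,328). I'll fit poses from the point clouds.

```bash
python3 - <<'E'
from h import *
def rect(n,p):
    r=cv2.minAreaRect(p[:,:2].astype(np.float32)*1000); print(n,len(p),np.round(r[0],1),np.round(r[1],1),round(r[2],1),'z',np.nanmedian(p[:,2]).round(4))
for cn in('side','scene'):
    z=np.load(f'pics/{cn}.npz');P=z['P'].reshape(-1,3);im=z['im'].reshape(-1,3).astype(int);g=im.min(1);s=im.max(1)-im.min(1)
    def sel(x0,x1,y0,y1,z0,z1): 
        return (P[:,0]>x0)&(P[:,0]<x1)&(P[:,1]>y0)&(P[:,1]<y1)&(P[:,2]>z0)&(P[:,2]<z1)
    print(cn)
    rect('bottle top',P[sel(.43,.58,-.07,.035,.072,.083)&(g>200)])
    rect('cap',P[sel(.40,.47,-.05,.03,.045,.083)&(g<90)])
    rect('clip',P[sel(.37,.425,-.03,.03,.034,.05)&(g<90)])
    rect('rule',P[sel(.34,.47,-.25,.2,.034,.05)&(g>170)])
    rect('foot',P[sel(.4,.6,-.23,-.16,.040,.05)])
    rect('beamtops',P[sel(.43,.65,.07,.2,.088,.1)])
    rect('tab',P[sel(.43,.60,.035,.10,.086,.1)])
    rect('tray',P[sel(.53,.8,-.28,.16,.001,.016)&(g<110)&(s<40)])
    rect('can top',P[sel(.6,.75,0,.1,.12,.16)])
    for a,b in((-.155,-.09),(-.24,-.165)): rect('cap ab',P[sel(.56,.7,a,b,.120,.135)])
E
```

```text
side
bottle top 444 [493.3 -13.9] [ 44.8 100.7] 80.3 z 0.0768
cap 86 [432.1  -2.6] [29.5 22.3] 68.5 z 0.0644
clip 69 [399.    9.3] [22.5 51.3] 80.8 z 0.0396
rule 213 [418.4   8. ] [379.7  99.5] 88.7 z 0.0359
foot 427 [ 503.2 -184.3] [ 38.9 196.8] 85.1 z 0.0435
beamtops 432 [519.9 115.2] [ 96.9 100.8] 79.6 z 0.0939
tab 76 [510.6  73.7] [19.6 33.4] 83.7 z 0.0932
tray 1046 [599.2 -61.6] [334.1 137.4] 77.7 z 0.0042
can top 158 [662.8  49.5] [34.7 32.4] 40.1 z 0.1399
cap ab 95 [ 626.5 -117.5] [27.3 26.6] 21.9 z 0.1258
cap ab 105 [ 604.6 -190.9] [28.1 25.3] 54.0 z 0.1262
scene
bottle top 320 [498.1 -12.2] [39.1 95.9] 78.5 z 0.0771
cap 16 [428.7   0.5] [13.3 15.4] 26.3 z 0.0694
clip 8 [385.4  16.5] [20.4  7.5] 0.9 z 0.041
rule 88 [433.2  -5.3] [351.2  72.7] 79.3 z 0.0354
foot 159 [ 450.4 -178.8] [25.4 88.7] 79.9 z 0.0439
beamtops 316 [520.5 115.9] [ 94.5 102.7] 78.4 z 0.0949
tab 56 [514.9  75.3] [13.3 32.4] 76.0 z 0.0948
tray 1908 [593.7 -34.7] [375.7 169. ] 78.1 z 0.0042
can top 196 [666.1  53.1] [32.  32.3] 79.9 z 0.1408
cap ab 97 [ 629.5 -115.6] [25.4 27.3] 25.5 z 0.1267
cap ab 95 [ 607.2 -189.3] [28.7 27.2] 44.6 z 0.1267
```

>>> {"op": "move_arm", "data": {
  "motion": "1 0 0 0 0; 1 0 0 0 0"
}}

```text
time: 0.27
position: [0.214, 0.5869, 0.2301]
tool_rot: [0.174, 0.985, -0.0, -0.0]
ft_force: [0.1, -0.1, -0.4]
grip_width: 0.0868
grip_force: 0.0
```

>>> {"op": "move_arm", "data": {
  "motion": "1 -0.763 -0.8 -0.05 0; 1 -0.763 -0.8 -0.05 0; 1 -0.763 -0.8 -0.05 0; 1 -0.763 -0.8 -0.05 0; 1 -0.763 -0.8 -0.05 0; 1 -0.763 -0.8 -0.05 0"
}}

```text
time: 0.77
position: [0.3036, 0.3802, 0.2407]
tool_rot: [0.175, 0.985, -0.001, 0.0]
ft_force: [-0.4, 0.3, 0.2]
grip_width: 0.0871
grip_force: 0.0
```

>>> {"op": "move_arm", "data": {
  "motion": "1 -0.763 -0.8 -0.05 0; 1 -0.763 -0.8 -0.05 0; 1 -0.763 -0.8 -0.05 0; 1 -0.763 -0.8 -0.05 0; 1 -0.763 -0.8 -0.05 0; 1 -0.763 -0.8 -0.05 0"
}}

```text
time: 1.27
position: [0.3936, 0.1779, 0.2511]
tool_rot: [0.176, 0.984, -0.001, 0.001]
ft_force: [0.2, -0.1, -0.6]
grip_width: 0.0869
grip_force: 0.0
```

>>> {"op": "move_arm", "data": {
  "motion": "1 -0.763 -0.8 -0.05 -0.048; 1 -0.763 -0.8 -0.05 -0.048; 1 -0.763 -0.8 -0.05 -0.048; 1 -0.763 -0.8 -0.05 -0.048; 1 -0.763 -0.8 -0.05 -0.048; 1 -0.763 -0.8 -0.05 -0.048; 1 -0.763 -0.8 -0.05 -0.048; 1 -0.763 -0.8 -0.05 -0.048"
}}

```text
time: 1.93
position: [0.4798, -0.0216, 0.2604]
tool_rot: [0.101, 0.995, 0.0, -0.0]
ft_force: [-0.3, -0.2, -0.9]
grip_width: 0.0873
grip_force: 0.0
```

```bash
python3 - <<'E'
from h import *
im,P,m=cam('wrist'); np.savez('pics/w1.npz',im=im,P=P); cv2.imwrite('pics/w1.png',cv2.resize(im[...,::-1],(800,600)))
o=robot.get_obs();print(o['time'],o['position'],rot(o['tool_rot']).round(3))
E
```

```text
1.9833 [ 0.4790434  -0.02045822  0.26024168] [[-0.98   0.199 -0.001]
 [ 0.199  0.98   0.001]
 [ 0.002  0.001 -1.   ]]
```

View pics/w1.png

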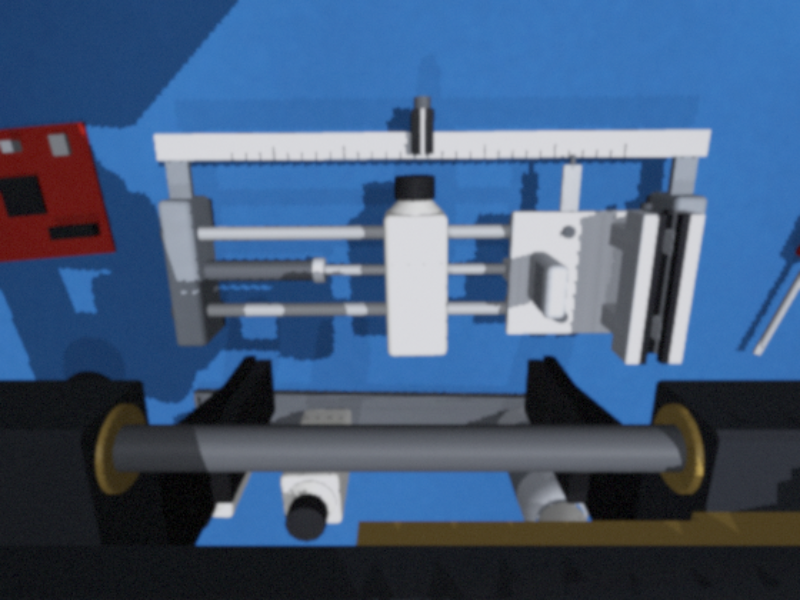

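The wrist view is aligned with the holder. The clip's centre line is at (423,145), the pointer tip at (572,158), the cap at (415,188), the bottle body spans x 386–448, and the tab is at about (553,290).

```bash
cat >> h.py <<'E'
def ray(m,u,v,z):
    K=np.array(m['mtx']);d=rot(m['attitude'])@[(u-K[0,2])/K[0,0],(v-K[1,2])/K[1,1],1];p=np.array(m['position']);return p+d*(z-p[2])/d[2]
E
python3 - <<'E'
from h import *
m=robot.camera_model('wrist')
pts=dict(cliptop=(423,100,.043),clipbot=(423,152,.043),ptr=(572,160,.044),capL=(395,188,.056),capR=(436,188,.056),captop=(415,176,.056),bTL=(388,212,.077),bTR=(444,212,.077),bBL=(387,354,.077),bBR=(447,354,.077),rodL=(200,233,.035),rodR=(500,231,.035),ruleL=(155,135,.036),ruleR=(710,130,.036),trayL=(205,394,.010),trayR=(525,397,.010))
W={}
for n,(u,v,z) in pts.items(): W[n]=ray(m,u*.7,v*.7,z); print(n,W[n].round(4))
a=np.arctan2(*(W['ruleR']-W['ruleL'])[:2]);b=np.arctan2(*(W['trayR']-W['trayL'])[:2]);c=np.arctan2(*(W['rodR']-W['rodL'])[:2]);print('yaw',np.degrees([a,c,b]))
yh=np.array([np.sin(a),np.cos(a),0]);print('pull',yh@(W['ptr']-(W['cliptop']+W['clipbot'])/2))
P=np.load('pics/w1.npz')['P'];im=np.load('pics/w1.npz')['im']
q=P[110:280].reshape(-1,3);t=q[(q[:,2]>.088)&(q[:,0]>.45)]
t=t[(t@yh)<(.513*yh[0]+.09*yh[1])]
r=cv2.minAreaRect((t[:,:2]*1000).astype(np.float32));print('tab',r,t[:,2].max())
f=P[385//1:,:];
t=P[282:,:].reshape(-1,3);t=t[(t[:,2]<.016)&(t[:,2]>-.01)&(t[:,0]>.55)&(t[:,0]<.72)];print(len(t))
q=P[100:300].reshape(-1,3);q=q[(q[:,2]>.04)&(q[:,2]<.1)];q=q[(q[:,0]<.47)&(abs(q@yh-W['captop']@yh)<.02)]
print('cap max z',np.nanmax(q[:,2]))
E
```

```text
cliptop [0.376  0.0161 0.043 ]
clipbot [0.409  0.0099 0.043 ]
ptr [0.4346 0.1099 0.044 ]
capL [ 0.428  -0.0136  0.056 ]
capR [0.4336 0.0137 0.056 ]
captop [0.4229 0.0012 0.056 ]
bTL [ 0.4405 -0.0207  0.077 ]
bTR [0.4477 0.0149 0.077 ]
bBL [ 0.5374 -0.0416  0.077 ]
bBR [ 5.458e-01 -2.000e-04  7.700e-02]
rodL [ 0.433  -0.1614  0.035 ]
rodR [0.4753 0.0555 0.035 ]
ruleL [ 0.3609 -0.1708  0.036 ]
ruleR [0.4342 0.2086 0.036 ]
trayL [ 0.5697 -0.2102  0.01  ]
trayR [0.6273 0.0601 0.01  ]
yaw [10.92380941 11.04060783 12.03517083]
pull 0.10311961799217954
tab ((472.1340026855469, 10.146858215332031), (165.6413116455078, 61.74415969848633), 68.40049743652344) 0.3351057741923568
6581
cap max z 0.07877854412520024
```

>>> {"op": "move_arm", "data": {
  "motion": "0.6 0.259 0.052 0.1 0; 0.6 0.259 0.052 0.3 0; 0.6 0.259 0.052 0.5 0; 0.6 0.259 0.052 0.65 0; 0.6 0.259 0.052 0.75 0; 0.6 0.259 0.052 0.75 0",
  "newtons": 6
}}

```text
time: 2.48
position: [0.4272, 0.002, 0.1076]
tool_rot: [0.098, 0.995, 0.001, -0.005]
ft_force: [0.5, 1.4, 0.0]
grip_width: 0.0699
grip_force: 0.0
```

```bash
python3 - <<'E'
from h import *
o=robot.get_obs();print(o['position'],o['ft_force'])
im,P,m=cam('wrist'); cv2.imwrite('pics/w2.png',cv2.resize(im[...,::-1],(800,600)))
E
```

```text
[0.42720653 0.00204704 0.10761901] [0.50236926 1.38337488 0.01084027]
```

View pics/w2.png

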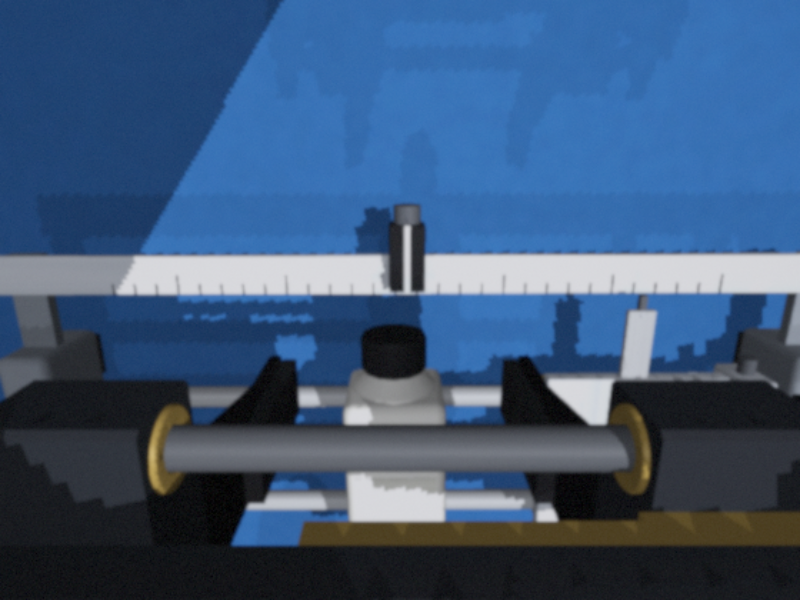

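The cap (393,350) lies midway between the fingers (295 and 505), so I'll descend and grip.

>>> {"op": "move_arm", "data": {
  "motion": "0.6 -0.01 -0.01 0.15 0; 0.6 -0.01 -0.01 0.298 0; 0.6 -0.01 -0.01 0.298 0; 0.6 -0.01 -0.01 0.298 0"
}}

```text
time: 2.87
position: [0.4322, -0.002, 0.0513]
tool_rot: [0.099, 0.995, 0.0, -0.001]
ft_force: [1.2, -0.1, 0.5]
grip_width: 0.0695
grip_force: 0.0
```

>>> {"op": "move_arm", "data": {
  "motion": "-0.6 0 0 0 0; -0.6 0 0 0 0; -0.6 0 0 0 0; -0.6 0 0 0 0; -0.6 0 0 0 0; -0.6 0 0 0 0",
  "newtons": 6
}}

```text
time: 3.37
position: [0.4329, -0.0027, 0.0516]
tool_rot: [0.099, 0.995, -0.0, 0.001]
ft_force: [-0.2, -0.7, 0.3]
grip_width: 0.0375
grip_force: 0.0
```

>>> {"op": "move_arm", "data": {
  "motion": "-0.6 0 0 0 0; -0.6 0 0 0 0; -0.6 0 0 0 0; -0.6 0 0 0 0"
}}

```text
time: 3.7
position: [0.4325, -0.0026, 0.051]
tool_rot: [0.099, 0.995, 0.0, -0.0]
ft_force: [-0.0, 1.8, 1.4]
grip_width: 0.0281
grip_force: 6.0
```

>>> {"op": "move_arm", "data": {
  "motion": "-0.6 -0.02 0 -0.06 0; -0.6 -0.043 0 -0.12 0; -0.6 -0.075 0 -0.175 0; -0.6 -0.115 0 -0.225 0; -0.6 -0.16 0 -0.265 0; -0.6 -0.21 0 -0.305 0; -0.6 -0.265 0 -0.335 0; -0.6 -0.325 0 -0.36 0; -0.6 -0.385 0 -0.375 0; -0.6 -0.445 0 -0.385 0; -0.6 -0.5 0 -0.39 0; -0.6 -0.5 0 -0.39 0"
}}

```text
time: 4.7
position: [0.5331, -0.0232, 0.1289]
tool_rot: [0.099, 0.995, -0.0, 0.002]
ft_force: [0.6, 0.4, -2.0]
grip_width: 0.0277
grip_force: 6.0
```

>>> {"op": "move_arm", "data": {
  "motion": "-0.6 -0.05 0 -0.1 0; -0.6 -0.05 0 -0.2 0; -0.6 -0.05 0 -0.3 0; -0.6 -0.05 0 -0.35 0; -0.6 -0.05 0 -0.35 0; -0.6 -0.05 0 -0.35 0"
}}

```text
time: 5.2
position: [0.5396, -0.0242, 0.1986]
tool_rot: [0.099, 0.995, 0.0, -0.0]
ft_force: [-0.7, 0.8, -2.2]
grip_width: 0.0278
grip_force: 6.0
```

```bash
python3 - <<'E'
from h import *
o=robot.get_obs();print(o['time'],o['position'],o['ft_force'],o['grip_width'])
im,P,m=cam('side'); np.savez('pics/s3.npz',im=im,P=P); a=im[60:260,200:420]
im2,P2,m2=cam('scene'); np.savez('pics/c3.npz',im=im2,P=P2); b=im2[110:310,160:380]
cv2.imwrite('pics/s3.png',cv2.resize(np.hstack([a,b])[...,::-1],(800,364),interpolation=cv2.INTER_CUBIC))
E
```

```text
5.2 [ 0.53960225 -0.02416034  0.19860934] [-0.70250382  0.75388828 -2.15787099] 0.027824438534604475
```

View pics/s3.png

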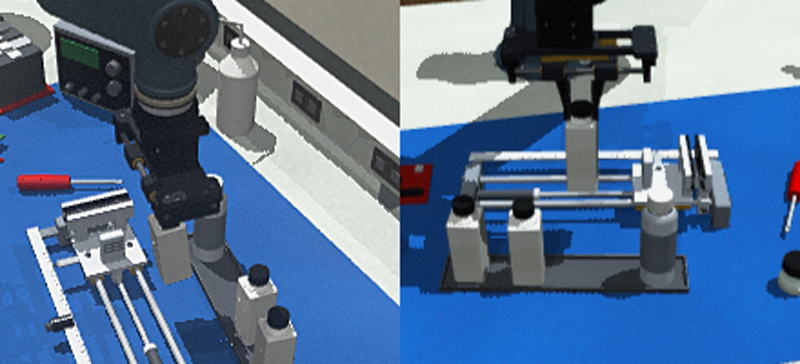

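The bottle hangs almost upright from the fingers, at (175,250) in the left half and (582,150) in the right. Next I'll measure its tilt and underside, and the tray lips.

```bash
python3 - <<'E'
from h import *
for f in('s3','c3'):
    z=np.load(f'pics/{f}.npz');P=z['P'];g=z['im'].min(2)
    s=(abs(P[...,0]-.54)<.05)&(abs(P[...,1]+.024)<.04)&(P[...,2]>.085)&(P[...,2]<.185)&(g>100)
    q=P[s]
    print(f,len(q),'z',q[:,2].min(),q[:,2].max())
    for lo in np.arange(.085,.185,.02):
        t=q[(q[:,2]>lo)&(q[:,2]<lo+.02)]
        if len(t)>5:print(lo.round(3),len(t),np.median(t,0).round(4),t[:,:2].min(0).round(3),t[:,:2].max(0).round(3))
    # plane normals by SVD on clusters of faces
    t=q[(q[:,2]<.172)];
    # RANSAC main plane
    rng=np.random.default_rng(0);best=0
    for _ in range(500):
        a=t[rng.choice(len(t),3,False)];n=np.cross(a[1]-a[0],a[2]-a[0]);n/=np.linalg.norm(n)+1e-12
        i=abs((t-a[0])@n)<.0025
        if i.sum()>best:best=i.sum();I=i
    n=np.linalg.svd(t[I]-t[I].mean(0))[2][2];print('normal',best,n.round(3))
P=np.load('pics/scene.npz');Q=P['P'];g=P['im'].min(2)
q=Q[(Q[...,2]>.0065)&(Q[...,2]<.013)&(Q[...,0]>.55)&(Q[...,0]<.75)&(Q[...,1]>-.27)&(Q[...,1]<.12)&(g<110)]
yt=np.array([np.sin(np.radians(12)),np.cos(np.radians(12))]);xt=np.array([yt[1],-yt[0]])
h=q[:,:2]@xt; print(np.histogram(h,20)); print('gap x_t',np.array([.646,-.033])@xt)
v=q[:,:2]@yt;print('y_t range',v.min(),v.max(),'gap y_t',np.array([.646,-.033])@yt)
E
```

```text
s3 499 z 0.0878939465775812 0.18494521444740797
0.085 69 [ 0.5458 -0.0471  0.0977] [ 0.527 -0.053] [ 0.568 -0.038]
0.105 90 [ 0.5436 -0.0462  0.1165] [ 0.525 -0.053] [ 0.563 -0.039]
0.125 90 [ 0.5412 -0.0459  0.135 ] [ 0.523 -0.052] [ 0.563 -0.039]
0.145 104 [ 0.5388 -0.0451  0.1542] [ 0.521 -0.053] [ 0.561 -0.017]
0.165 146 [ 0.533  -0.0433  0.1789] [ 0.518 -0.053] [ 0.56  -0.001]
normal 344 [-0.258 -0.966 -0.007]
c3 571 z 0.09014276015772416 0.1848114033934155
0.085 85 [ 0.5729 -0.0296  0.0978] [ 0.566 -0.049] [ 0.579 -0.009]
0.105 115 [ 0.5704 -0.0295  0.1147] [ 0.561 -0.049] [ 0.577 -0.01 ]
0.125 115 [ 0.5688 -0.0299  0.1356] [ 0.557 -0.048] [ 0.574 -0.011]
0.145 124 [ 0.5653 -0.0296  0.1554] [ 0.558 -0.048] [ 0.573 -0.01 ]
0.165 132 [ 0.5633 -0.0288  0.1748] [ 0.548 -0.048] [ 0.57  -0.006]
normal 420 [ 0.963 -0.235  0.129]
(array([ 25,  93,   7,   7,   5,   5,   2,   4,   5,   3,   4,   6,  10,
        13,  32,  20,  33,  36, 147,  63]), array([0.60032264, 0.60393532, 0.60754799, 0.61116066, 0.61477333,
       0.618386  , 0.62199867, 0.62561135, 0.62922402, 0.63283669,
       0.63644936, 0.64006203, 0.64367471, 0.64728738, 0.65090005,
       0.65451272, 0.65812539, 0.66173806, 0.66535074, 0.66896341,
       0.67257608]))
gap x_t 0.6387444358710246
y_t range -0.09817858602397724 0.23172564574423757 gap y_t 0.10203208144405694
```

>>> {"op": "move_arm", "data": {
  "motion": "-0.6 -0.1 0.012 0 0; -0.6 -0.2 0.024 0 0; -0.6 -0.3 0.036 0 0; -0.6 -0.4 0.048 0.05 0; -0.6 -0.45 0.055 0.12 0; -0.6 -0.48 0.058 0.2 0; -0.6 -0.49 0.058 0.27 0; -0.6 -0.49 0.058 0.33 0; -0.6 -0.49 0.058 0.36 0; -0.6 -0.49 0.058 0.36 0; -0.6 -0.49 0.058 0.36 0"
}}

```text
time: 6.22
position: [0.6381, -0.0322, 0.1264]
tool_rot: [0.099, 0.995, 0.0, -0.001]
ft_force: [0.2, 1.1, -2.2]
grip_width: 0.0278
grip_force: 6.0
```

```bash
cat > tilt.py <<'E'
from h import *
def tilt():
    o=robot.get_obs();c=o['position'];print(o['time'],c.round(4),o['ft_force'].round(1),o['grip_width'])
    im,P,m=cam('scene');g=im.min(2)
    s=(abs(P[...,0]-c[0])<.06)&(abs(P[...,1]-c[1])<.028)&(P[...,2]>c[2]-.105)&(P[...,2]<c[2]-.02)&(g>100)
    q=P[s];best=0;rng=np.random.default_rng(0)
    for _ in range(500):
        a=q[rng.choice(len(q),3,False)];n=np.cross(a[1]-a[0],a[2]-a[0]);n/=np.linalg.norm(n)+1e-12
        i=abs((q-a[0])@n)<.0025
        if i.sum()>best:best=i.sum();I=i
    n=np.linalg.svd(q[I]-q[I].mean(0))[2][2];n*=np.sign(n[0]);ctr=q[I].mean(0)-.021*n
    xt=np.array([.978,-.208]);yt=np.array([.208,.978])
    print('normal',len(q),best,n.round(3),'body centre',ctr.round(4),'rel gap',((ctr[:2]-[.6441,-.0332])@xt).round(4),'ymid',((q[I][:,:2]@yt).min()+(q[I][:,:2]@yt).max())/2-.1015,'zmin',q[:,2].min())
    return im
E
python3 -c "
from tilt import *
tilt()"
```

```text
6.2167 [ 0.6381 -0.0322  0.1264] [ 0.2  1.1 -2.2] 0.027792248766940097
normal 306 294 [ 0.972 -0.234 -0.01 ] body centre [ 0.637  -0.0315  0.0649] rel gap -0.0073 ymid 0.0008993703028101069 zmin 0.02158836716563317
```

The tilt is now about 0. I'll centre it, lower it and release.

>>> {"op": "move_arm", "data": {
  "motion": "-0.6 -0.03 0 0.02 0; -0.6 -0.03 0 0.035 0; -0.6 -0.03 0 0.05 0; -0.6 -0.03 0 0.057 0; -0.6 -0.03 0 0.062 0; -0.6 -0.03 0 0.062 0; -0.6 -0.03 0 0.062 0"
}}

```text
time: 6.85
position: [0.6452, -0.0337, 0.116]
tool_rot: [0.099, 0.995, -0.0, 0.001]
ft_force: [-1.2, -0.3, 6.6]
grip_width: 0.0279
grip_force: 6.0
```

```bash
python3 -c "
from tilt import *
tilt()"
```

```text
6.85 [ 0.6452 -0.0337  0.116 ] [-1.2 -0.3  6.6] 0.027851422618571844
normal 296 278 [ 0.966 -0.259 -0.002] body centre [ 0.6445 -0.0322  0.0558] rel gap 0.0002 ymid 0.00015136905321350147 zmin 0.011342503321051023
```

>>> {"op": "move_arm", "data": {
  "motion": "-0.6 0 0 -0.006 0; -0.6 0 0 -0.006 0; 0.1 0 0 -0.006 0; 0.1 0 0 -0.006 0; 0.1 0 0 -0.006 0; 0.1 0 0 -0.006 0; 0.1 0 0 -0.006 0; 0.1 0 0 -0.006 0; 0.1 0 0 -0.006 0"
}}

```text
time: 7.65
position: [0.6446, -0.0335, 0.1157]
tool_rot: [0.099, 0.995, 0.0, -0.0]
ft_force: [-0.1, 0.1, 0.3]
grip_width: 0.0474
grip_force: 0.0
```

>>> {"op": "move_arm", "data": {
  "motion": "0.1 0 0 -0.1 0; 0.1 0 0 -0.3 0; 0.1 0 0 -0.45 0; 0.1 0 0 -0.55 0; 0.1 0 0 -0.55 0; 0.1 0 0 -0.55 0"
}}

```text
time: 8.15
position: [0.6453, -0.0337, 0.2273]
tool_rot: [0.099, 0.995, -0.0, 0.002]
ft_force: [1.2, 0.2, -0.3]
grip_width: 0.0483
grip_force: 0.0
```

```bash
python3 - <<'E'
import tilt as T
from h import *
class O: pass
o=robot.get_obs();print(o['position'],rot(o['tool_rot']).round(3).tolist())
g=T.robot.get_obs
c=dict(o);c['position']=np.array([.6445,-.033,.116])
class Rb:
    camera=robot.camera; camera_model=robot.camera_model
    get_obs=staticmethod(lambda:c)
T.robot=Rb
T.tilt()
E
```

```text
[ 0.64534734 -0.03365856  0.22729489] [[-0.98, 0.198, 0.003], [0.198, 0.98, -0.001], [-0.003, -0.0, -1.0]]
8.15 [ 0.6445 -0.033   0.116 ] [ 1.2  0.2 -0.3] 0.0483494864849499
normal 348 322 [ 0.975 -0.224 -0.001] body centre [ 0.6439 -0.0315  0.0563] rel gap -0.0005 ymid 0.0010977105802960213 zmin 0.011648715215826555
```

The bottle stands upright, within 1 mm of the middle of the open place. Now I'll move to look at the jaw tab.

>>> {"op": "move_arm", "data": {
  "motion": "-0.08 0.15 0.1 0 0; -0.08 0.3 0.2 0 0; -0.08 0.45 0.3 0 0; -0.08 0.54 0.4 0 0; -0.08 0.54 0.4 0 0; -0.08 0.54 0.4 0 0; -0.08 0.54 0.4 0 0; -0.08 0.54 0.4 0 0"
}}

```text
time: 8.87
position: [0.5552, 0.0654, 0.225]
tool_rot: [0.1, 0.995, -0.0, -0.0]
ft_force: [-0.1, 0.1, 0.5]
grip_width: 0.0399
grip_force: 0.0
```

```bash
python3 - <<'E'
from h import *
o=robot.get_obs();print(o['time'],o['position'],o['grip_width'])
im,P,m=cam('wrist'); np.savez('pics/w4.npz',im=im,P=P); cv2.imwrite('pics/w4.png',cv2.resize(im[...,::-1],(800,600)))
E
```

```text
8.8667 [0.55521644 0.06543759 0.22499496] 0.039871559268998526
```

View pics/w4.png

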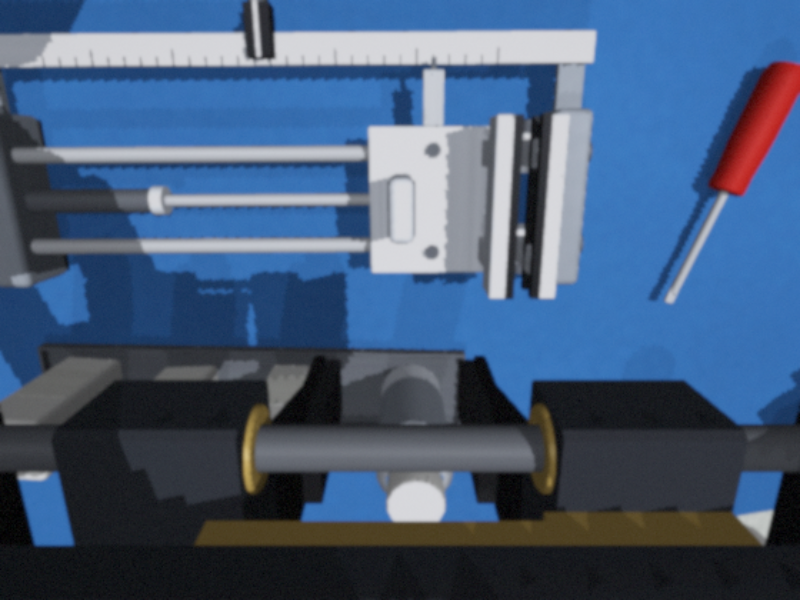

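The tab top is at (388–414, 177–242), the crossbeam edge at x≈490, the pointer tip at (433,62) and the clip line at (260,30–58).

```bash
python3 - <<'E'
from h import *
m=robot.camera_model('wrist');o=robot.get_obs();T=rot(o['tool_rot']);p=o['position']
f=lambda u,v,z:ray(m,u*.7,v*.7,z)
a=np.radians(11);yh=np.array([np.sin(a),np.cos(a),0])
tab=f(401,210,.096);print('tab',tab,'size',yh@(f(414,210,.096)-f(388,210,.096)),np.linalg.norm(f(401,242,.096)-f(401,177,.096)))
print('beam dist',yh@(f(490,210,.095)-tab))
print('pull',yh@(f(433,65,.044)-f(260,55,.043)),yh@(f(433,65,.044)-f(257,5,.043)))
im=np.load('pics/w4.npz')['P'];q=im[110:180,255:300].reshape(-1,3);q=q[(q[:,2]>.088)&(q[:,2]<.105)];print('depth tab',len(q),np.median(q,0))
d=tab-p;d[2]=.071-p[2];print('tool shift/0.2',T.T@d/.2)
E
```

```text
tab [0.51103905 0.07445611 0.096     ] size 0.014117691899280237 0.03500547365366679
beam dist 0.048499278659970765
pull 0.10275369341475549 0.10224587249347632
depth tab 793 [0.511184   0.07433074 0.09466534]
tool shift/0.2 [0.22596136 0.00099254 0.77076744]
```

>>> {"op": "move_arm", "data": {
  "motion": "-0.08 0.12 0 0 0; -0.08 0.226 0.001 0.1 0; -0.08 0.226 0.001 0.25 0; -0.08 0.226 0.001 0.4 0; -0.08 0.226 0.001 0.55 0; -0.08 0.226 0.001 0.68 0; -0.08 0.226 0.001 0.77 0; -0.08 0.226 0.001 0.77 0; -0.08 0.226 0.001 0.77 0"
}}

```text
time: 9.67
position: [0.5103, 0.0747, 0.0708]
tool_rot: [0.1, 0.995, -0.0, -0.001]
ft_force: [-0.1, -0.1, 0.3]
grip_width: 0.04
grip_force: 0.0
```

>>> {"op": "move_arm", "data": {
  "motion": "-1 0 0 0 0; -1 0 0 0 0; -1 0 0 0 0; -1 0 0 0 0; -1 0 0 0 0; -1 0 0 0 0; -1 0 0 0 0; -1 0 0 0 0",
  "newtons": 40
}}

```text
time: 10.33
position: [0.5108, 0.0754, 0.0726]
tool_rot: [0.099, 0.995, -0.0, 0.001]
ft_force: [-1.1, 0.8, 6.0]
grip_width: 0.0137
grip_force: 40.0
```

>>> {"op": "move_arm", "data": {
  "motion": "-1 0 -0.06 0 0; -1 0 -0.12 0 0; -1 0 -0.18 0 0; -1 0 -0.24 0 0; -1 0 -0.3 0 0; -1 0 -0.36 0 0; -1 0 -0.41 0 0; -1 0 -0.46 0 0; -1 0 -0.49 0 0; -1 0 -0.505 0 0; -1 0 -0.505 0 0; -1 0 -0.505 0 0"
}}

```text
time: 11.33
position: [0.4917, -0.0218, 0.0726]
tool_rot: [0.1, 0.995, 0.001, 0.002]
ft_force: [3.4, 11.5, 6.1]
grip_width: 0.0135
grip_force: 40.0
```

```bash
python3 - <<'E'
from h import *
o=robot.get_obs();print(o['time'],o['position'],o['ft_force'],np.hypot(*(o['position']-[.5108,.0754,0])[:2]))
im,P,m=cam('wrist'); cv2.imwrite('pics/w5.png',cv2.resize(im[...,::-1],(800,600)))
im,P,m=cam('side'); np.savez('pics/s5.npz',im=im,P=P)
E
```

```text
11.3333 [ 0.49171034 -0.02181724  0.07257015] [ 3.44607485 11.48951057  6.11118197] 0.09907374307789577
```

View pics/w5.png

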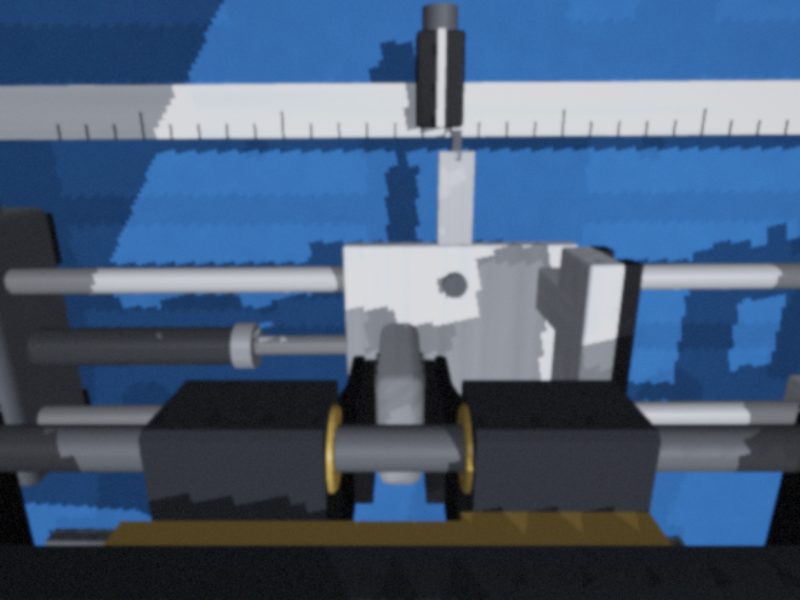

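The grip holds. The pointer tip is at (457,135) and the clip's line at (440,125), so a few mm remain.

```bash
python3 - <<'E'
from h import *
m=robot.camera_model('wrist');f=lambda u,v,z:ray(m,u*.7,v*.7,z)
a=np.radians(11.1);yh=np.array([np.sin(a),np.cos(a),0])
for p in((457,134),(456.5,148)):
  for c in((440,124),(443,35)): print(yh@(f(*p,.044)-f(*c,.043)))
print(yh@(f(465,125,.043)-f(417,125,.043)))
E
```

```text
0.005676972449913165
0.005183637202928773
0.005629129846843117
0.005135794599858726
0.016105354145039316
```

>>> {"op": "move_arm", "data": {
  "motion": "-1 0 -0.015 0 0; -1 0 -0.027 0 0; -1 0 -0.027 0 0; -1 0 -0.027 0 0; -1 0 -0.027 0 0; -1 0 -0.027 0 0; -1 0 -0.027 0 0; -1 0 -0.027 0 0"
}}

```text
time: 12.1
position: [0.4907, -0.0267, 0.0726]
tool_rot: [0.1, 0.995, 0.001, 0.002]
ft_force: [3.6, 11.2, 5.5]
grip_width: 0.0135
grip_force: 40.0
```

```bash
python3 - <<'E'
from h import *
o=robot.get_obs();print(o['time'],o['position'],o['ft_force'],o['grip_force'])
im,P,m=cam('wrist'); 
im2,P2,_=cam('side')
a=cv2.resize(im[0:170,250:390],(400,486),interpolation=cv2.INTER_CUBIC); b=cv2.resize(im2[130:300,230:370],(400,486),interpolation=cv2.INTER_CUBIC)
cv2.imwrite('pics/w6.png',np.hstack([a,b])[...,::-1])
E
```

```text
12.1 [ 0.49074117 -0.02673273  0.07258454] [ 3.57305947 11.23043626  5.54905338] 40.02576251048595
```

View pics/w6.png

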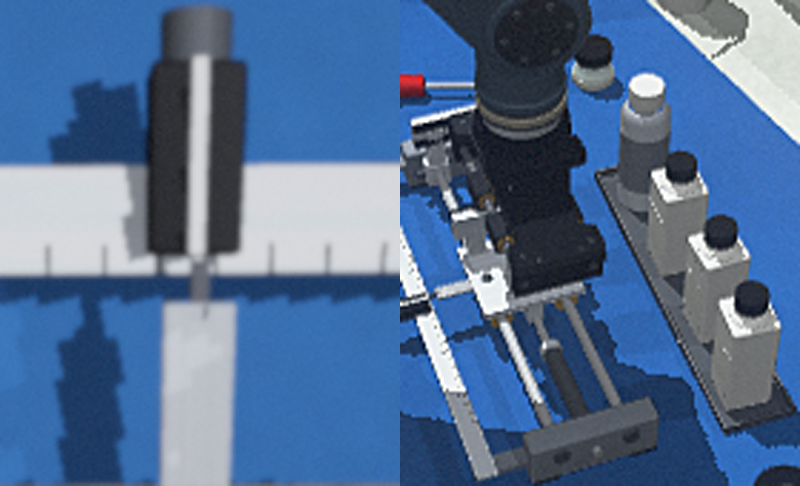

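The pointer (201,275) is in line with the clip's centre line (200,250), and the row of bottles stands upright. I'll hand in now.

```bash
python3 -c "
from rig import robot
print(robot.hand_in())"
```

```text
the job is handed in; nothing more can be done
None
```

I handed the job in at about 12 s: the bottle stands upright within about 1 mm of the middle of its open place, and the jaw is held with a 40 N grip, its pointer in line with the width clip; no verdict came back from the hand-in.

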